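Pack the painted tumblers on the carrying tray and book it out

ROBOT

A 7-joint arm with a two-finger parallel gripper is mounted at the origin on the work surface. World frame = base frame: x ahead of the robot, y to its left, z up, the work surface at z = 0. Lengths are in mm, angles in rad, forces in N, time in s.
With the tool pointing down it reaches from about 400 to 900 mm from the base axis. Payload 5.5 kg.
Tool frame: the origin (TCP) lies midway between the tips of the shut fingers; the grasp point (between the pads) lies 19 mm behind it (env.grasp_offset is the distance from the TCP to the grasp point, in mm); z points along the fingers, y is the line along which they close (so a half turn about z gives the same grasp; the last joint's range is limited). The gripper opens to 92 mm and grips with 3 to 60 N. Pads are 19 mm wide; open, the fingers measure 130 mm over their backs; the gripper's body (75 mm by 190 mm) begins 47 mm behind the grasp point.
Start: joints at [-0.901, 0.501, -0.427, 1.55, 0.221, 1.138, -0.21], TCP at [257.15, 596.971, 203.629] pointing down, gripper open.
Joint ranges: [-2.88, 2.88], [-0.31, 2.03], [-1.54, 1.56], [0.2, 2.42], [-1.41, 4.55], [0.19, 2.02], [-2.57, 2.57]. Speed limits (rad/s): [2.57, 2.57, 3.14, 3.14, 3.14, 3.14, 3.14].

INTERFACE

Orientations are given as a unit quaternion [w, x, y, z].
In Python, from plant import env, eyes, job_done gives the robot as it stands. The module is installed in compiled form; this text tells all that it offers.
- The arm moves only by the tool drive_tool, never from a script. Its argument "deltas" is a list that holds one entry, the list of rows, each a list of 7 numbers: the finger opening in m, from 0 to 0.0918, then the shift along the tool's x, y, z in m, then the turn, a rotation vector about the tool's x, y, z in degrees. A call has 1 to 20 rows; each row is the pose to reach, as a shift and turn from the pose commanded when the call began, along the tool's axes at that moment; what a row does not reach only later rows make up. A row lasts 1/12 s, in which the tool goes at most 41.7 mm and 7.16 degrees, less where a joint would pass 70% of its speed; a pose out of reach is approached as far as the arm can. A call with a gripper value outside its range is refused whole. The fingers move at their own pace and stop on an object; "force" is the grip in N (left out, the last holds). Time passes only in rows, so rows that repeat a pose let the fingers close. It gives the time, the measured TCP pose, the force, the opening and the grip force at its end, in the units of the state.
- env.sense(): the state, without advancing time (a new reading comes with each control period).
- eyes.get_image(name): name is "scene" or "side" or "wrist"; returns a dict with "img" (400x640x3 uint8, red, green, blue), "camera_matrix" (3x3 intrinsics, pixels), "R" (3x3) and "t" (3): a world point X has camera coordinates R X + t. Camera axes: x right, y down, z forward; pixel columns grow to the right and rows downward; lengths in mm; the calibration is good to about 2 mm. The wrist camera is an equidistant fisheye: a pixel r from the principal point sees the ray r / f radians off the axis. A picture is of the moment at which its call begins. There is no depth.
- job_done(): hands the job in; it is judged then, once.
The state is a dict: "clock": time; "joint_pos": joint angles; "dq": joint speeds; "effort": joint torques, N m; "eef_pos": TCP position; "orientation": TCP orientation; "wrist_force": force on the tool from outside, world axes, zero at the start; "ft_torque": the same for the moment, N m; "gripper_width": opening from 0.0 (shut) to 1.0 (fully open); "grip_force": force on a finger pad.
Only numpy, scipy, OpenCV 4.12 (cv2) and the standard library are available. Lean on these libraries where they do the work, as an engineer would, in place of code of your own. Each camera call takes 0.05 s, during which the arm holds its last target. There are 200 camera calls.

TASK

Pull the carrying tray's lock grip fully out to its open stop, then stand all the painted tumblers upright on the tray, one on each round mark, in a row without gaps that starts at the label end, and only then push the lock grip fully home. With the row locked in, take the scanner, hold it steady over the tray's label for about two seconds so that its window looks down at the label from roughly a hand's breadth or less (without laying it on the label), and lay it back on its pad, window down. Leave everything else on the table as it stands.

Things in the scene. Friction and masses are not known exactly. Their poses are not given: they have to be found in the camera images.
- cup1: Painted white ceramic tumbler without a handle, open at the top, 75 mm high, 54 mm across the foot, 64 mm across the rim, dark band at the foot, a yellow flower on two sides; 0.14 to 0.28 kg. Origin: centre of its underside, z up. Three or four of these tumblers are present; absent ones read None from the start.
- cup2: Painted white ceramic tumbler without a handle, open at the top, 75 mm high, 54 mm across the foot, 64 mm across the rim, dark band at the foot, a yellow flower on two sides; 0.14 to 0.28 kg. Origin: centre of its underside, z up. Three or four of these tumblers are present; absent ones read None from the start.
- cup3: Painted white ceramic tumbler without a handle, open at the top, 75 mm high, 54 mm across the foot, 64 mm across the rim, dark band at the foot, a yellow flower on two sides; 0.14 to 0.28 kg. Origin: centre of its underside, z up. Three or four of these tumblers are present; absent ones read None from the start.
- cup4: Painted white ceramic tumbler without a handle, open at the top, 75 mm high, 54 mm across the foot, 64 mm across the rim, dark band at the foot, a yellow flower on two sides; 0.14 to 0.28 kg. Origin: centre of its underside, z up. Three or four of these tumblers are present; absent ones read None from the start.
- tray: Fixed wooden tray, deck top 20 mm above the table, reaching from x -90 to +45 mm and y -250 to +250 mm. Origin: on the table, below the middle of the row of seats; x across the tray, away from the robot; y along it to the left; z up. A back rail stands behind the row: face at x +31 mm, 22 mm high above the deck, 320 mm long.
- lock (a joint): Slide of the tray's steel retaining bar with its black grip, along tray x, friction 3 N: 0 = fully home, away from the robot (locked); 0.040 m = fully out, towards the robot (open). The bar runs before the whole row, 14 to 26 mm above the deck, 10 mm thick; its face to the cups is at tray x -31 mm locked, -71 mm open.
- lock_grip (a point): Centre of the top of the black lock grip, at the left end of the bar (tray y = +205 mm). The grip is a block 20 mm along the tray's x, 24 mm along its y, its top 53 mm above the deck, free from 13 mm above the deck upwards; moves with the bar.
- label (a point): Centre of the white label with dark bars, 50 x 50 mm, lying flat on the deck at the right end of the tray (tray y = -205 mm), 20 mm above the table.
- scanner: Grey hand scanner. Handle 26 mm wide (y), x -80 to +45 mm, z 6 to 36 mm; head at the front, x +45 to +85 mm, 56 mm wide, z 0 to 36 mm. The window, in the head's underside at x +65 mm, y 0, z 0, looks straight down (-z) and reads from 25 to 125 mm away. Origin: level with its underside, near the handle's middle; x towards the head, z up. 0.16 kg.
- pad: Thin fixed cork pad on which the scanner lives, 210 x 120 x 5 mm, on the left or the right of the table. Origin: centre of its underside, x along its length.
- jar: Bystander: small lidded jar, 44 mm across, 62 mm high, standing among the tumblers. Origin: centre of its underside.
- mug: Bystander: blue mug with a handle, 82 mm across, 95 mm high.
- bowl: Bystander: white bowl, 130 mm across.
- bottle: Bystander: amber bottle, 60 mm across, 160 mm high.
- brush: Bystander: hand brush lying behind the tray, 180 mm long.
- saucer: Bystander: white saucer, 100 mm across.
- seat1 (a point): Centre of the round dark-wood seat mark, 56 mm across, flat on the deck, nearest the label; 20 mm above the table. The marks are 76 mm apart in a line along the tray's y, at tray y = -114 mm.
- seat2 (a point): Centre of the round dark-wood seat mark, 56 mm across, flat on the deck, second from the label; 20 mm above the table. The marks are 76 mm apart in a line along the tray's y, at tray y = -38 mm.
- seat3 (a point): Centre of the round dark-wood seat mark, 56 mm across, flat on the deck, third from the label; 20 mm above the table. The marks are 76 mm apart in a line along the tray's y, at tray y = 38 mm.
- seat4 (a point): Centre of the round dark-wood seat mark, 56 mm across, flat on the deck, nearest the lock grip; 20 mm above the table. The marks are 76 mm apart in a line along the tray's y, at tray y = 114 mm.
Mind the look-alikes: they are no part of the job. Leave any green or red look-alike of the cup2 alone.

How it is judged:
By the outcome, as a careful person would: the job done as asked, in the order asked, and still so for the second after the job is handed in, with the robot touching nothing.
Of cup1, cup2, cup3, cup4 only 3 to 4 are there at a start; the rules pass over those that are not, and their reading is None.
At some moment in a run one of cup1, cup2, cup3, cup4, scanner may be knocked a few centimetres aside while the robot is not near it.
It also fails if it takes over 208 s, if anything falls off the work surface, if the arm or the gripper's body presses on something with over 40 N, if the wrist force passes 120 N, or if a joint passes its speed limit or range.

## Working session

There is one attempt and no reset: what is moved stays moved. The work goes in short steps, Python scripts to look and compute and a tool call to move; the robot and the scene stay as the last step left them, time stands still between calls to the robot, and variables do not carry over. Pictures are saved under pics/ and viewed, at most 14 in all, crops included, and the job is handed in when it is done.

Besides the shell and the picture viewer there is one more tool, called after "Emit:" as name(argument=value, ...), one argument or row to a line, values as JSON. drive_tool: Moves the arm, as the interface text tells. Its arguments: {"type":"object","properties":{"deltas":{"type":"array"},"force":{"type":"number"}},"required":["deltas"]}

```bash
mkdir -p pics; cat > h.py <<'E'
import numpy as np, cv2
from plant import env, eyes
def grab(n,tag):
    d=eyes.get_image(n); cv2.imwrite(f'pics/{tag}.png',d['img'][:,:,::-1]); np.savez(f'pics/{tag}.npz',**d); return d
def load(tag): return dict(np.load(f'pics/{tag}.npz'))
def ray(d,u,v,fish=False):
    K=d['camera_matrix']; x=(u-K[0,2])/K[0,0]; y=(v-K[1,2])/K[1,1]
    if fish:
        r=np.hypot(x,y); s=np.sin(r)/r if r>1e-9 else 1; c=np.array([x*s,y*s,np.cos(r)])
    else: c=np.array([x,y,1.])
    R=d['R']; return -R.T@d['t'], R.T@(c/np.linalg.norm(c))
def plane(d,u,v,z,fish=False):
    o,r=ray(d,u,v,fish); return o+r*(z-o[2])/r[2]
def tri(a,b):
    # a,b=(o,r): midpoint, gap
    M=np.stack([a[1],-b[1]],1); s=np.linalg.lstsq(M,b[0]-a[0],rcond=None)[0]
    p=a[0]+s[0]*a[1]; q=b[0]+s[1]*b[1]; return (p+q)/2, np.linalg.norm(p-q)
def proj(d,X,fish=False):
    K=d['camera_matrix']; c=d['R']@np.asarray(X,float)+d['t']
    if fish:
        r=np.hypot(c[0],c[1]); th=np.arctan2(r,c[2]); k=th/max(r,1e-9); x,y=c[0]*k,c[1]*k
    else: x,y=c[:2]/c[2]
    return np.array([K[0,0]*x+K[0,2],K[1,1]*y+K[1,2]])
E
python3 - <<'E'
from h import *
for n in ['scene','side','wrist']:
    d=grab(n,n+'0'); print(n,d['camera_matrix'].round(1).tolist(),(-d['R'].T@d['t']).round(),d['R'][2].round(2))
s=env.sense(); print(s, env.grasp_offset)
E
```

```text
scene [[485.6, 0.0, 316.4], [0.0, 485.6, 193.1], [0.0, 0.0, 1.0]] [ 819. -629. 1230.] [-0.23  0.45 -0.86]
side [[453.2, 0.0, 318.4], [0.0, 453.2, 199.3], [0.0, 0.0, 1.0]] [ 359. -868. 1080.] [ 0.1   0.63 -0.77]
wrist [[309.7, 0.0, 322.4], [0.0, 309.7, 201.6], [0.0, 0.0, 1.0]] [195. 624. 384.] [ 0.23 -0.1  -0.97]
{'clock': 0.15, 'joint_pos': array([-0.90079144,  0.50165088, -0.42681184,  1.55114336,  0.22080585,
        1.13826217, -0.21029743]), 'dq': array([ 0.00085133, -0.00236862, -0.00047952, -0.00423719,  0.00195357,
       -0.00053079,  0.00086966]), 'effort': array([-7.03537269e-03, -5.67105961e+01, -5.82511380e+00, -2.79455316e+01,
       -6.86648302e-02,  2.65115686e-02,  1.46391385e-04]), 'eef_pos': array([257.01937624, 596.45432822, 202.83127105]), 'orientation': array([-1.73548345e-04,  2.01994461e-01,  9.79386407e-01, -6.88032556e-04]), 'wrist_force': array([-0.56089782, -0.51695512, -0.38047083]), 'ft_torque': array([0.05853559, 0.02769907, 0.00935709]), 'grip_force': 0.0, 'gripper_width': 0.9999933539730154} 18.8
```

View pics/scene0.png

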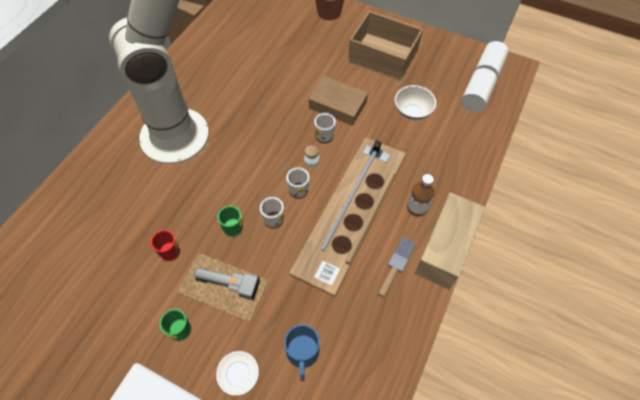

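View pics/side0.png

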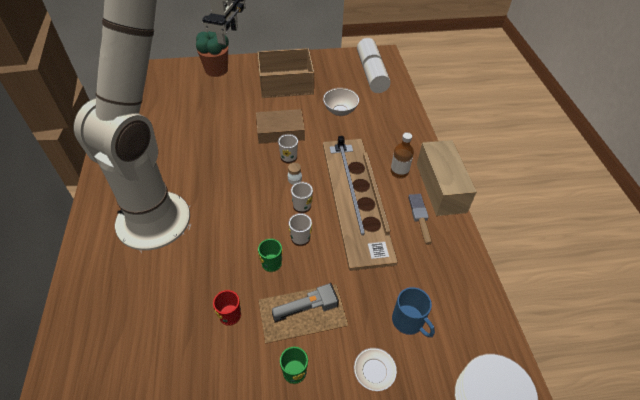

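The scene view shows three white tumblers at (325,127), (298,182) and (272,212), with the jar at (312,155). The look-alikes are green at (230,220) and (174,323), and red at (164,244). The lock grip is at (377,149), the label at (327,272) and the scanner on its pad at (226,283). I'll choose the three white ones. A close crop of both views comes next.

```bash
python3 - <<'E'
from h import *
a=cv2.imread('pics/scene0.png')[110:320,245:415]; b=cv2.imread('pics/side0.png')[120:330,250:400]
cv2.imwrite('pics/crop1.png',cv2.resize(np.hstack([a,b]),None,fx=2.5,fy=2.5,interpolation=cv2.INTER_CUBIC))
A,B=load('scene0'),load('side0')
def seat(img,x0,y0,x1,y1,lo,hi,amin,amax):
    hsv=cv2.cvtColor(img,cv2.COLOR_RGB2HSV); m=cv2.inRange(hsv,lo,hi); z=np.zeros_like(m); z[y0:y1,x0:x1]=m[y0:y1,x0:x1]
    n,l,s,c=cv2.connectedComponentsWithStats(z); return [(c[i].round(1).tolist(),int(s[i,4])) for i in range(1,n) if amin<s[i,4]<amax]
print('seats',seat(A['img'],325,165,395,260,(0,60,0),(30,255,75),60,600)); print(seat(B['img'],340,140,395,240,(0,60,0),(30,255,75),60,600))
print('white',seat(A['img'],250,105,350,300,(0,0,120),(180,70,255),60,2000)); print(seat(B['img'],260,120,400,275,(0,0,120),(180,70,255),60,2000))
print('grip',seat(A['img'],360,135,395,165,(0,0,0),(180,255,50),10,600)); print(seat(B['img'],325,130,355,160,(0,0,0),(180,255,50),10,600))
E
```

```text
seats []
[([356.0, 167.4], 142), ([360.5, 184.8], 157), ([365.7, 203.6], 174), ([371.0, 223.5], 198)]
white [([324.7, 121.4], 325), ([311.1, 160.7], 134), ([297.8, 177.0], 370), ([335.3, 224.2], 300), ([271.8, 206.9], 372), ([326.6, 272.6], 426), ([252.2, 282.3], 100)]
[([288.1, 141.0], 95), ([349.2, 184.5], 333), ([293.9, 176.6], 81), ([301.8, 190.0], 132), ([300.6, 222.3], 142), ([377.8, 249.7], 267)]
grip [([376.1, 148.5], 28)]
[([340.4, 141.3], 65)]
```

View pics/crop1.png

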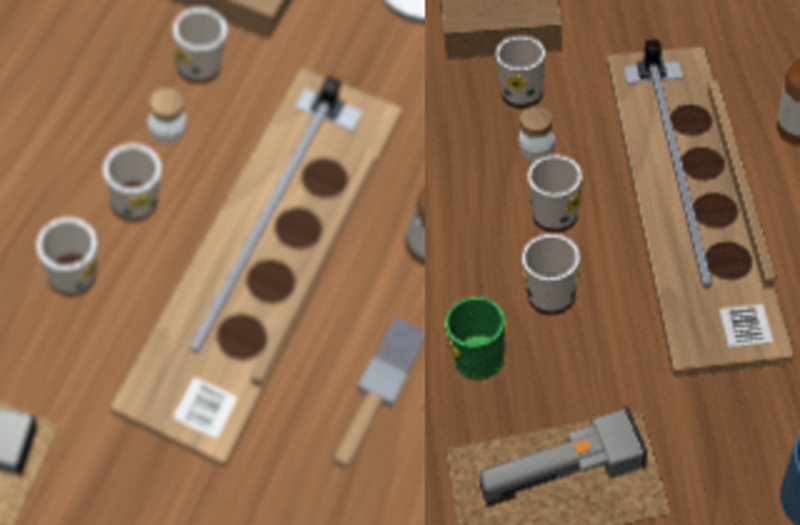

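The crop confirms three white, flowered, upright tumblers. Rim centres, scene/side: A (325,122.8)/(288,142), B (298.2,177.2)/(301.6,190.8), C (271.8,207.2)/(300,223.2). The black grip top is near scene (377,144.4) and side (341.2,138.8), and there are four dark seats and the label. Triangulating now.

```bash
python3 - <<'E'
from h import *
A,B=load('scene0'),load('side0')
P={'cupA':((325,122.8),(288,142)),'cupB':((298.2,177.2),(301.6,190.8)),'cupC':((271.8,207.2),(300,223.2)),
'seat4':((374.6,181.2),(356,167.4)),'seat3':((364.2,201.6),(360.5,184.8)),'seat2':((353,222.4),(365.7,203.6)),'seat1':((341.8,244.8),(371,223.5)),
'grip':((377,144.4),(341.2,138.8)),'label':((326.6,272.6),(377.8,249.7)),'jar':((312,150),(294.5,166))}
R={}
for k,(a,b) in P.items():
    p,g=tri(ray(A,*a),ray(B,*b)); R[k]=p; print(k,p.round(1),round(g,1))
S=np.array([[*plane(A,*P[f'seat{i}'][0],20)[:2],*plane(B,*P[f'seat{i}'][1],20)[:2]] for i in (1,2,3,4)]); print(S.round(1))
S2=(S[:,:2]+S[:,2:])/2; yd=(S2[3]-S2[0]); print(np.linalg.norm(yd)/3, np.degrees(np.arctan2(-yd[0],yd[1])))
print('label',plane(A,326.6,272.6,20)[:2],plane(B,377.8,249.7,20)[:2])
for k in ('cupA','cupB','cupC'): print(k,plane(A,*P[k][0],75)[:2].round(1),plane(B,*P[k][1],75)[:2].round(1))
print('grip',plane(A,*P['grip'][0],73)[:2],plane(B,*P['grip'][1],73)[:2])
# scanner top pts in side: handle end ~crop(488,480), head front centre crop(635,430)
for n,(u,v) in {'hback':(484,483),'headfront':(632,430),'orange':(583,446)}.items(): print(n,plane(B,(u-425)/2.5+250,v/2.5+120,41)[:2].round(1))
E
```

```text
cupA [424.5 212.6  67.8] 2.9
cupB [444.3   3.   66.2] 0.0
cupC [ 426.4 -116.2   68.2] 0.3
seat4 [634.5 118.9  20.2] 2.6
seat3 [634.9  43.5  19.2] 3.8
seat2 [635.  -33.3  20.7] 2.0
seat1 [ 636.  -107.9   18.9] 2.8
grip [597.8 208.9  67.8] 0.3
label [ 635.2 -199.5   19.9] 1.3
jar [434.5 107.   64.1] 2.3
[[ 637.  -109.7  635.1 -107.2]
 [ 635.5  -33.9  634.8  -31.7]
 [ 636.2   41.2  633.9   44.9]
 [ 635.3  117.8  634.   120.7]]
75.8728824355065 0.3431529318722022
label [ 635.6043748  -200.04969441] [ 634.93814514 -198.88039297]
cupA [428.  205.9] [423.4 206.8]
cupB [447.1  -1.7] [443.6  -4.5]
cupC [ 428.6 -119.1] [ 426.  -121.3]
grip [598.94275858 204.92926521] [596.54933483 203.51172821]
hback [ 333.5 -362.4]
headfront [ 487.2 -323.6]
orange [ 435.4 -335. ]
```

Estimates: the tray origin is near (635,5) with yaw about 0, the seats are 76 mm apart at z about 20, and the grip at x 598 means locked. The rim heights came out at about 67 from the eyeballed ellipses, and I'll refine those with the wrist camera. Next I'll move above the grip with the jaws along x.

Emit:
drive_tool(
  deltas=[
    [[0.0918, -0.467, -0.22, 0.02, 0, 0, 66.7], [0.0918, -0.467, -0.22, 0.02, 0, 0, 66.7], [0.0918, -0.467, -0.22, 0.02, 0, 0, 66.7], [0.0918, -0.467, -0.22, 0.02, 0, 0, 66.7], [0.0918, -0.467, -0.22, 0.02, 0, 0, 66.7], [0.0918, -0.467, -0.22, 0.02, 0, 0, 66.7], [0.0918, -0.467, -0.22, 0.02, 0, 0, 66.7], [0.0918, -0.467, -0.22, 0.02, 0, 0, 66.7], [0.0918, -0.467, -0.22, 0.02, 0, 0, 66.7], [0.0918, -0.467, -0.22, 0.02, 0, 0, 66.7], [0.0918, -0.467, -0.22, 0.02, 0, 0, 66.7], [0.0918, -0.467, -0.22, 0.02, 0, 0, 66.7], [0.0918, -0.467, -0.22, 0.02, 0, 0, 66.7], [0.0918, -0.467, -0.22, 0.02, 0, 0, 66.7], [0.0918, -0.467, -0.22, 0.02, 0, 0, 66.7], [0.0918, -0.467, -0.22, 0.02, 0, 0, 66.7], [0.0918, -0.467, -0.22, 0.02, 0, 0, 66.7], [0.0918, -0.467, -0.22, 0.02, 0, 0, 66.7], [0.0918, -0.467, -0.22, 0.02, 0, 0, 66.7], [0.0918, -0.467, -0.22, 0.02, 0, 0, 66.7]],
  ],
)

```text
clock: 1.82
eef_pos: [598.5, 211.2, 183.8]
orientation: [-0.0, 0.707, 0.708, 0.0]
wrist_force: [-0.0, -0.8, 0.1]
gripper_width: 1.0
grip_force: 0.0
```

```bash
python3 - <<'E'
from h import *
d=grab('wrist','w1'); s=env.sense(); print(s['eef_pos'],s['orientation'],s['joint_pos'].round(2),(-d['R'].T@d['t']).round(1))
for n,p in {'grip':(598,208,73),'cupB':(445,-2,75),'seat4':(635,119,20),'cupA':(425,206,75)}.items(): print(n,proj(d,p,True).round(1))
E
```

```text
[598.68691719 210.92599325 183.76532459] [-2.83822235e-05  7.06698802e-01  7.07514515e-01  1.16903459e-04] [-0.34  0.46 -0.05  1.62  0.02  1.06 -0.4 ] [598.3 279.6 364.8]
grip [322.2 196.8]
cupB [205.  353.6]
seat4 [352.3 257.1]
cupA [159.8 199.3]
```

View pics/w1.png

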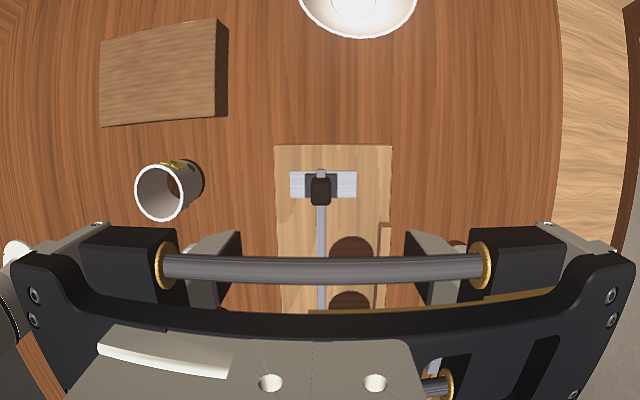

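The wrist view shows the grip top at about (321,197) against a predicted (322,197), and cup A's rim at (160,192). The grip position is confirmed, so I'll descend and grip it.

Emit:
drive_tool(
  deltas=[
    [[0.0918, 0, -0.001, 0.035, 0, 0, 0], [0.0918, 0, -0.001, 0.07, 0, 0, 0], [0.0918, 0, -0.001, 0.1, 0, 0, 0], [0.0918, 0, -0.001, 0.12, 0, 0, 0], [0.0918, 0, -0.001, 0.14, 0, 0, 0], [0.0918, 0, -0.001, 0.14, 0, 0, 0], [0.0918, 0, -0.001, 0.14, 0, 0, 0], [0.015, 0, -0.001, 0.14, 0, 0, 0], [0.015, 0, -0.001, 0.14, 0, 0, 0], [0.015, 0, -0.001, 0.14, 0, 0, 0], [0.015, 0, -0.001, 0.14, 0, 0, 0], [0.015, 0, -0.001, 0.14, 0, 0, 0], [0.015, 0, -0.001, 0.14, 0, 0, 0], [0.015, 0, -0.001, 0.14, 0, 0, 0], [0.015, 0, -0.001, 0.14, 0, 0, 0]],
  ],
  force=15,
)

```text
clock: 3.12
eef_pos: [598.0, 210.1, 43.7]
orientation: [-0.0, 0.707, 0.707, 0.0]
wrist_force: [1.0, 0.4, -0.7]
gripper_width: 0.471
grip_force: 0.0
```

Emit:
drive_tool(
  deltas=[
    [[0.015, 0, 0, 0, 0, 0, 0], [0.015, 0, 0, 0, 0, 0, 0], [0.015, 0, 0, 0, 0, 0, 0], [0.015, 0, 0, 0, 0, 0, 0], [0.015, 0, 0, 0, 0, 0, 0], [0.015, 0, 0, 0, 0, 0, 0], [0.015, 0, -0.008, 0, 0, 0, 0], [0.015, 0, -0.016, 0, 0, 0, 0], [0.015, 0, -0.024, 0, 0, 0, 0], [0.015, 0, -0.032, 0, 0, 0, 0], [0.015, 0, -0.038, 0, 0, 0, 0], [0.015, 0, -0.042, 0, 0, 0, 0], [0.015, 0, -0.043, 0, 0, 0, 0], [0.015, 0, -0.043, 0, 0, 0, 0]],
  ],
  force=15,
)

```text
clock: 4.28
eef_pos: [557.0, 210.0, 43.6]
orientation: [0.001, 0.707, 0.707, 0.002]
wrist_force: [9.7, 0.5, -11.5]
gripper_width: 0.217
grip_force: 15.0
```

Emit:
drive_tool(
  deltas=[
    [[0.06, 0, 0.002, 0, 0, 0, 0], [0.06, 0, 0.002, 0, 0, 0, 0], [0.06, 0, 0.002, 0, 0, 0, 0], [0.06, 0, 0.002, 0, 0, 0, 0], [0.06, 0, 0.002, 0, 0, 0, 0], [0.0918, 0, 0.002, -0.04, 0, 0, 0], [0.0918, 0, 0.002, -0.08, 0, 0, 0], [0.0918, 0, 0.002, -0.12, 0, 0, 0], [0.0918, -0.02, -0.03, -0.14, 0, 0, 0], [0.0918, -0.06, -0.13, -0.14, 0, 0, 0], [0.0918, -0.06, -0.13, -0.14, 0, 0, 0], [0.0918, -0.06, -0.13, -0.14, 0, 0, 0], [0.0918, -0.06, -0.13, -0.14, 0, 0, 0], [0.0918, -0.06, -0.13, -0.14, 0, 0, 0], [0.0918, -0.06, -0.13, -0.14, 0, 0, 0]],
  ],
)

```text
clock: 5.53
eef_pos: [426.0, 150.7, 184.3]
orientation: [0.0, 0.707, 0.707, 0.001]
wrist_force: [0.4, 0.3, 1.1]
gripper_width: 1.001
grip_force: 0.0
```

```bash
cat >> h.py <<'E'
def comps(img,lo,hi,amin,amax,box=None):
    m=cv2.inRange(cv2.cvtColor(img,cv2.COLOR_RGB2HSV),lo,hi)
    if box: z=np.zeros_like(m); x0,y0,x1,y1=box; z[y0:y1,x0:x1]=m[y0:y1,x0:x1]; m=z
    n,l,s,c=cv2.connectedComponentsWithStats(m); return [(c[i].round(1).tolist(),s[i].tolist(),l==i) for i in range(1,n) if amin<s[i,4]<amax]
E
python3 - <<'E'
from h import *
d=grab('wrist','w2'); A=grab('scene','scene2'); B=grab('side','side2'); s=env.sense(); print(s['eef_pos'],s['gripper_width'],s['joint_pos'].round(2))
for c in comps(d['img'],(0,0,150),(180,50,255),300,40000): print(c[:2])
print(proj(d,(425,212,75),True))
for D,n in((A,'s'),(B,'d')):
  for c in comps(D['img'],(0,0,0),(180,255,50),10,600,(360,135,395,165) if n=='s' else (325,130,355,160)): print('grip',c[:2])
for c in comps(A['img'],(0,0,0),(180,255,255),30,3000,(405,170,440,220)): pass
a=A['img'][90:240,240:450,::-1]; b=d['img'][:,:,::-1]
cv2.imwrite('pics/v2.png',np.hstack([cv2.resize(a,(560,400)),cv2.resize(b[:240,100:420],(0,0),fx=.75,fy=.75)]) if 0 else np.vstack([cv2.resize(b[0:250],(640,250)),cv2.resize(a,(480,343))[:, :].copy() if 0 else cv2.copyMakeBorder(cv2.resize(a,(480,343)),0,0,0,160,cv2.BORDER_CONSTANT)]))
E
```

```text
[426.09497809 150.77142203 183.6574611 ] 0.9986443489146429 [-0.34  0.14 -0.06  2.06  0.01  0.94 -0.41]
([511.5, 3.6], [486, 0, 49, 10, 343])
([322.2, 135.6], [285, 96, 68, 67, 1338])
([474.7, 134.8], [440, 117, 55, 33, 916])
([439.4, 190.6], [433, 147, 14, 89, 650])
([325.5, 209.1], [308, 200, 39, 26, 392])
([565.8, 211.3], [547, 200, 43, 32, 589])
([57.6, 227.0], [36, 212, 50, 34, 961])
([173.3, 361.5], [97, 343, 135, 36, 2040])
([271.2, 382.4], [260, 374, 23, 18, 314])
([374.8, 382.4], [364, 374, 24, 18, 332])
[321.3605055 129.9454852]
grip ([363.9, 143.8], [361, 141, 6, 8, 32])
grip ([328.6, 142.4], [326, 137, 7, 13, 67])
```

View pics/v2.png

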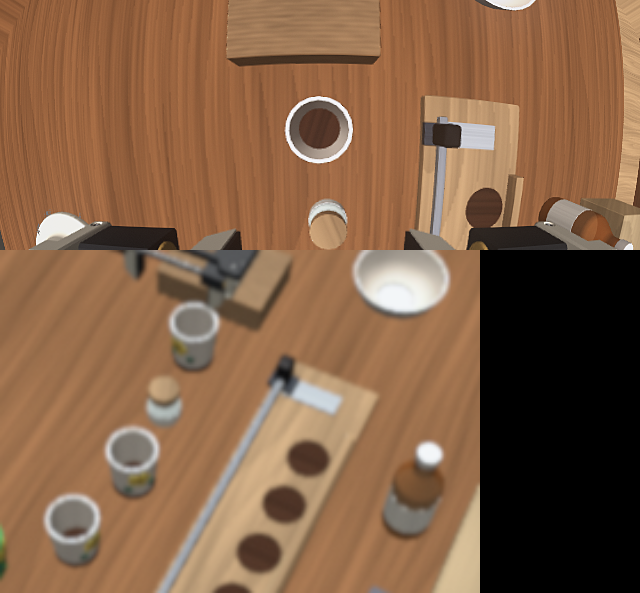

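The wrist view shows cup A's rim at (319,129.5) and the jar at (327,222). The scene view shows the bar pulled open. I'll triangulate the rim height and check the bottle.

```bash
python3 - <<'E'
from h import *
a,b=load('w1'),load('w2'); 
for c in comps(a['img'],(0,0,150),(180,50,255),100,8000,(120,150,215,230)): print(c[:2])
print(tri(ray(a,159,193,True),ray(b,319,129.5,True)), plane(b,319,129.5,75,True))
print('bottle',plane(load('scene2'),418,210,0),plane(load('side0'),401,168,10))
E
```

```text
([161.5, 197.7], [134, 164, 49, 58, 778])
(array([422.82530543, 212.193708  ,  71.51088773]), np.float64(0.31261088373094414)) [422.80640735 212.42047163  75.        ]
bottle [7.82459484e+02 9.73593463e+01 2.27373675e-13] [782.5538885  109.60331916  10.        ]
```

Emit:
drive_tool(
  deltas=[
    [[0.0918, 0.03, -0.003, 0.01, 0, 0, 0], [0.0918, 0.0615, -0.003, 0.03, 0, 0, 0], [0.0918, 0.0615, -0.003, 0.06, 0, 0, 0], [0.0918, 0.0615, -0.003, 0.09, 0, 0, 0], [0.0918, 0.0615, -0.003, 0.12, 0, 0, 0], [0.0918, 0.0615, -0.003, 0.14, 0, 0, 0], [0.0918, 0.0615, -0.003, 0.15, 0, 0, 0], [0.0918, 0.0615, -0.003, 0.15, 0, 0, 0], [0.055, 0.0615, -0.003, 0.15, 0, 0, 0], [0.055, 0.0615, -0.003, 0.15, 0, 0, 0], [0.055, 0.0615, -0.003, 0.15, 0, 0, 0], [0.055, 0.0615, -0.003, 0.15, 0, 0, 0], [0.055, 0.0615, -0.003, 0.15, 0, 0, 0], [0.055, 0.0615, -0.003, 0.15, 0, 0, 0], [0.055, 0.0615, -0.003, 0.15, 0, 0, 0], [0.055, 0.0615, -0.003, 0.15, 0, 0, 0], [0.055, 0.0615, -0.003, 0.15, 0, 0, 0], [0.055, 0.0615, -0.003, 0.14, 0, 0, 0], [0.055, 0.0615, -0.003, 0.11, 0, 0, 0], [0.055, 0.0615, -0.003, 0.08, 0, 0, 0]],
  ],
  force=18,
)

```text
clock: 7.35
eef_pos: [420.1, 210.7, 103.6]
orientation: [-0.001, 0.707, 0.707, -0.002]
wrist_force: [0.9, -0.1, -1.2]
gripper_width: 0.672
grip_force: 18.0
```

Emit:
drive_tool(
  deltas=[
    [[0.055, 0, 0, -0.03, 0, 0, 0], [0.055, 0, 0, -0.05, 0, 0, 0], [0.055, -0.03, 0.02, -0.055, 0, 0, 0], [0.055, -0.06, 0.04, -0.055, 0, 0, 0], [0.055, -0.09, 0.06, -0.055, 0, 0, 0], [0.055, -0.12, 0.08, -0.055, 0, 0, 0], [0.055, -0.15, 0.1, -0.055, 0, 0, 0], [0.055, -0.18, 0.12, -0.055, 0, 0, 0], [0.055, -0.21, 0.14, -0.055, 0, 0, 0], [0.055, -0.24, 0.16, -0.055, 0, 0, 0], [0.055, -0.27, 0.18, -0.055, 0, 0, 0], [0.055, -0.29, 0.2, -0.055, 0, 0, 0], [0.055, -0.31, 0.21, -0.055, 0, 0, 0], [0.055, -0.32, 0.213, -0.055, 0, 0, 0], [0.055, -0.32, 0.213, -0.055, 0, 0, 0], [0.055, -0.32, 0.213, -0.055, 0, 0, 0]],
  ],
)

```text
clock: 8.68
eef_pos: [633.8, -107.9, 158.3]
orientation: [-0.001, 0.707, 0.707, -0.0]
wrist_force: [-0.2, 1.5, -1.3]
gripper_width: 0.673
grip_force: 18.0
```

```bash
python3 - <<'E'
from h import *
d=grab('wrist','w3'); s=env.sense(); print(s['eef_pos'],s['orientation'],s['wrist_force'])
for c in comps(d['img'],(0,60,0),(30,255,80),150,4000,(270,0,380,240)): print(c[:2], plane(d,*c[0],20,True).round(1))
for i in range(4): print(proj(d,(635.2,-108.7+76*i,20),True).round(1))
im=d['img'][:,:,::-1].copy(); cv2.imwrite('pics/v3.png',im)
E
```

```text
[ 633.88805845 -106.41251011  158.38633244] [-1.09171332e-03  7.06765994e-01  7.07446560e-01  5.44476324e-05] [-0.19454489  0.90336605 -1.26366108]
([326.1, 45.4], [296, 39, 53, 13, 381]) [637.2  41.6  20. ]
([323.6, 224.7], [312, 209, 33, 31, 375]) [ 634.6 -149.    20. ]
[324.2 188.5]
[324.2 115.8]
[324.1  43.9]
[324.  -20.5]
```

View pics/v3.png

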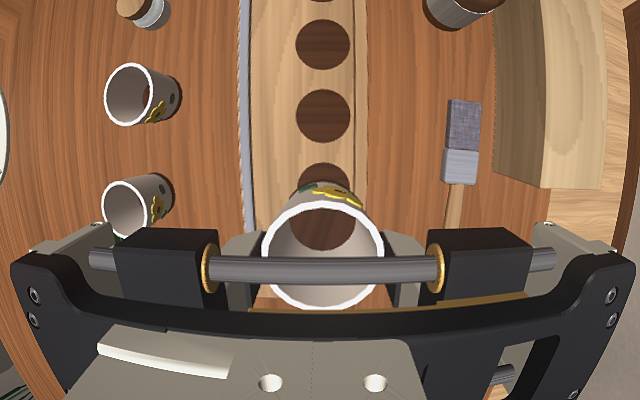

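The held cup's rim centre is near (321.5,255). Seats 3 and 2 are at (323,44) and (323,115.5), within 1 px of the prediction.

```bash
python3 - <<'E'
from h import *
d=load('w3')
for v in (253,255,257): print(plane(d,321.5,v,200,True).round(1))
print([plane(d,u,v,20,True).round(1) for u,v in((323,44),(323,115.5))])
for c in comps(d['img'],(0,0,200),(180,40,255),100,8000,(240,160,400,320)): print(c[:2])
E
```

```text
[ 633.3 -102.1  200. ]
[ 633.3 -103.1  200. ]
[ 633.3 -104.2  200. ]
[array([634.1,  43.1,  20. ]), array([634. , -32.4,  20. ])]
([322.5, 221.5], [262, 200, 122, 56, 1251])
([323.4, 299.6], [270, 285, 105, 25, 628])
```

Emit:
drive_tool(
  deltas=[
    [[0.055, -0.0035, 0.0, 0.02, 0, 0, 0], [0.055, -0.0035, 0.0, 0.045, 0, 0, 0], [0.055, -0.0035, 0.0, 0.07, 0, 0, 0], [0.055, -0.0035, 0.0, 0.09, 0, 0, 0], [0.055, -0.0035, 0.0, 0.1, 0, 0, 0], [0.055, -0.0035, 0.0, 0.1045, 0, 0, 0], [0.055, -0.0035, 0.0, 0.1045, 0, 0, 0], [0.055, -0.0035, 0.0, 0.1045, 0, 0, 0], [0.055, -0.0035, 0.0, 0.1045, 0, 0, 0]],
  ],
)

```text
clock: 9.48
eef_pos: [635.6, -110.8, 55.1]
orientation: [0.0, 0.707, 0.708, 0.001]
wrist_force: [0.2, 0.3, -1.9]
gripper_width: 0.67
grip_force: 18.0
```

Emit:
drive_tool(
  deltas=[
    [[0.055, 0, 0, 0.001, 0, 0, 0], [0.055, 0, 0, 0.001, 0, 0, 0], [0.07, 0, 0, 0.001, 0, 0, 0], [0.075, 0, 0, 0.001, 0, 0, 0], [0.085, 0, 0, 0.001, 0, 0, 0], [0.0918, 0, 0, 0.001, 0, 0, 0], [0.0918, 0, 0, 0.001, 0, 0, 0], [0.0918, 0, 0, 0.0, 0, 0, 0], [0.0918, 0, 0, -0.03, 0, 0, 0], [0.0918, 0, 0, -0.06, 0, 0, 0], [0.0918, 0, 0, -0.09, 0, 0, 0], [0.0918, 0, 0, -0.12, 0, 0, 0], [0.0918, -0.03, -0.04, -0.13, 0, 0, 0], [0.0918, -0.06, -0.08, -0.13, 0, 0, 0], [0.0918, -0.08, -0.12, -0.13, 0, 0, 0], [0.0918, -0.08, -0.16, -0.13, 0, 0, 0], [0.0918, -0.08, -0.19, -0.13, 0, 0, 0], [0.0918, -0.08, -0.21, -0.13, 0, 0, 0], [0.0918, -0.08, -0.21, -0.13, 0, 0, 0], [0.0918, -0.08, -0.21, -0.13, 0, 0, 0]],
  ],
)

```text
clock: 11.15
eef_pos: [424.2, -192.2, 184.7]
orientation: [0.0, 0.708, 0.706, 0.0]
wrist_force: [0.7, -0.5, 0.8]
gripper_width: 0.996
grip_force: 0.0
```

```bash
python3 - <<'E'
from h import *
d=grab('wrist','w4'); A=grab('scene','scene4'); s=env.sense(); print(s['eef_pos'],s['joint_pos'].round(2))
for c in comps(d['img'],(0,0,150),(180,50,255),300,6000,(150,0,560,230)): x,y,w,h,_=c[1]; print(c[1],plane(d,x+w/2-.5,y+h/2-.5,75,True).round(1),plane(d,x+w/2-.5,y+h/2-.5,95,True).round(1))
b=d['img'][:240,:,::-1]; a=A['img'][90:310,230:430,::-1]
cv2.imwrite('pics/v4.png',np.vstack([b,cv2.copyMakeBorder(cv2.resize(a,(320,352)),0,0,0,320,cv2.BORDER_CONSTANT)]))
E
```

```text
[ 426.45937167 -191.80004735  184.72409768] [ 0.26  0.16  0.12  2.03 -0.02  0.95  0.39]
[309, 0, 66, 28, 396] [442.3 -17.2  75. ] [441.  -24.5  95. ]
[440, 0, 11, 155, 1119] [543.6 -74.9  75. ] [535.3 -78.2  95. ]
[290, 83, 68, 67, 1260] [ 425.2 -118.    75. ] [ 425.1 -118.4   95. ]
[483, 91, 69, 61, 1496] [ 631.9 -111.5   75. ] [ 617.6 -112.3   95. ]
[470, 170, 37, 40, 1016] [ 600.1 -187.1   75. ] [ 588.  -182.7   95. ]
```

View pics/v4.png

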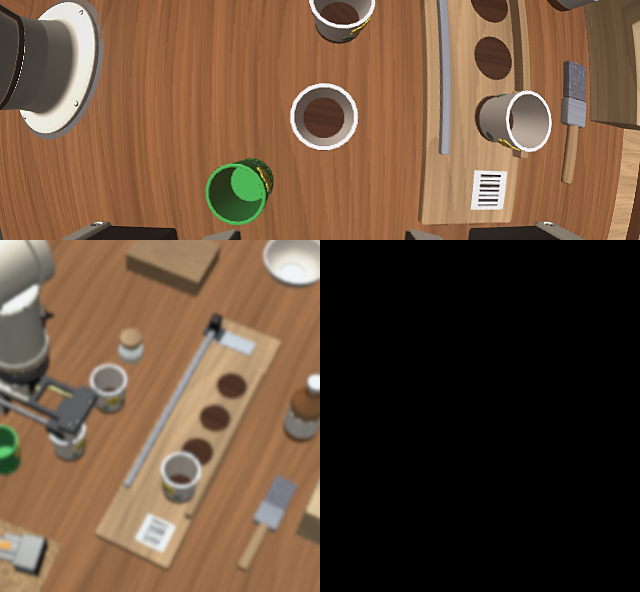

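Cup A stands upright on seat 1. Cup C's rim is at wrist (324,116.5), giving (425,-118). Fetching it.

Emit:
drive_tool(
  deltas=[
    [[0.0918, 0.035, 0.0, 0.01, 0, 0, 0], [0.0918, 0.074, 0.0, 0.03, 0, 0, 0], [0.0918, 0.074, 0.0, 0.06, 0, 0, 0], [0.0918, 0.074, 0.0, 0.09, 0, 0, 0], [0.0918, 0.074, 0.0, 0.12, 0, 0, 0], [0.0918, 0.074, 0.0, 0.14, 0, 0, 0], [0.0918, 0.074, 0.0, 0.151, 0, 0, 0], [0.0918, 0.074, 0.0, 0.151, 0, 0, 0], [0.055, 0.074, 0.0, 0.151, 0, 0, 0], [0.055, 0.074, 0.0, 0.151, 0, 0, 0], [0.055, 0.074, 0.0, 0.151, 0, 0, 0], [0.055, 0.074, 0.0, 0.151, 0, 0, 0], [0.055, 0.074, 0.0, 0.151, 0, 0, 0], [0.055, 0.074, 0.0, 0.151, 0, 0, 0], [0.055, 0.074, 0.0, 0.151, 0, 0, 0], [0.055, 0.074, 0.0, 0.151, 0, 0, 0], [0.055, 0.074, 0.0, 0.151, 0, 0, 0], [0.055, 0.074, 0.0, 0.14, 0, 0, 0], [0.055, 0.074, 0.0, 0.11, 0, 0, 0], [0.055, 0.074, 0.0, 0.08, 0, 0, 0]],
  ],
  force=18,
)

```text
clock: 12.92
eef_pos: [422.9, -117.4, 103.7]
orientation: [-0.002, 0.707, 0.707, -0.001]
wrist_force: [0.7, -0.3, -1.3]
gripper_width: 0.686
grip_force: 18.0
```

Emit:
drive_tool(
  deltas=[
    [[0.055, 0, 0, -0.03, 0, 0, 0], [0.055, 0, 0, -0.05, 0, 0, 0], [0.055, 0.01, 0.03, -0.055, 0, 0, 0], [0.055, 0.025, 0.06, -0.055, 0, 0, 0], [0.055, 0.04, 0.09, -0.055, 0, 0, 0], [0.055, 0.055, 0.12, -0.055, 0, 0, 0], [0.055, 0.07, 0.15, -0.055, 0, 0, 0], [0.055, 0.08, 0.18, -0.055, 0, 0, 0], [0.055, 0.085, 0.2, -0.055, 0, 0, 0], [0.055, 0.085, 0.21, -0.055, 0, 0, 0], [0.055, 0.085, 0.21, -0.055, 0, 0, 0], [0.055, 0.085, 0.21, -0.055, 0, 0, 0], [0.055, 0.085, 0.21, -0.055, 0, 0, 0]],
  ],
)

```text
clock: 14.0
eef_pos: [633.5, -33.4, 158.4]
orientation: [-0.001, 0.707, 0.707, -0.001]
wrist_force: [-0.4, 0.7, -2.5]
gripper_width: 0.688
grip_force: 18.0
```

```bash
python3 - <<'E'
from h import *
d=grab('wrist','w5'); s=env.sense(); print(s['eef_pos'],s['wrist_force'],s['joint_pos'].round(2))
im=d['img'].copy()
for c in comps(im,(0,0,200),(180,40,255),100,8000,(240,160,400,320)): print(c[1])
cs=[c[1] for c in comps(im,(0,0,200),(180,40,255),100,8000,(240,160,400,320))]
x0=min(c[0] for c in cs);x1=max(c[0]+c[2] for c in cs);y0=min(c[1] for c in cs);y1=max(c[1]+c[3] for c in cs)
z=s['eef_pos'][2]-33+75; print((x0+x1)/2,(y0+y1)/2,plane(d,(x0+x1)/2,(y0+y1)/2,z,True))
cv2.imwrite('pics/v5.png',im[:,:,::-1])
for c in comps(im,(0,60,0),(30,255,80),300,4000,(270,0,380,240)): print(c[1],plane(d,*c[0],20,True).round(1))
E
```

```text
[633.53872892 -33.49207677 158.71087681] [ 0.82433848 -0.11048983 -1.78386935] [ 0.    0.48  0.01  1.64 -0.01  1.02  0.01]
[260, 202, 125, 54, 1234]
[268, 285, 109, 25, 593]
322.5 256.0 [633.4071339  -28.90764652 200.71087681]
[289, 214, 66, 25, 507] [634.9 -75.5  20. ]
```

```bash
python3 - <<'E'
from h import *
d=load('w4'); print(plane(d,529.5,121.3,95,True), [proj(d,(635+32*np.cos(t),-109+32*np.sin(t),95),True).round() for t in np.arange(4)*np.pi/2])
d=load('w5')
# predicted bbox of a rim at offset k from TCP in y
for k in (0,2,4):
  p=np.array([proj(d,(633.5+32*np.cos(t),-33.5+k+32*np.sin(t),200.7),True) for t in np.linspace(0,6.283,90)]); print(k,p.min(0),p.max(0))
E
```

```text
[ 634.41161975 -110.91764908   95.        ] [array([552., 123.]), array([531.,  89.]), array([506., 116.]), array([528., 150.])]
0 [258.96880071 202.00153492] [386.48745886 316.42229046]
2 [258.66992596 197.81206011] [386.78520075 313.47564036]
4 [258.37420825 193.59412529] [387.07980689 310.48859421]
```

Emit:
drive_tool(
  deltas=[
    [[0.055, 0.001, 0.001, 0.02, 0, 0, 0], [0.055, 0.001, 0.001, 0.045, 0, 0, 0], [0.055, 0.001, 0.001, 0.07, 0, 0, 0], [0.055, 0.001, 0.001, 0.09, 0, 0, 0], [0.055, 0.001, 0.001, 0.1, 0, 0, 0], [0.055, 0.001, 0.001, 0.105, 0, 0, 0], [0.055, 0.001, 0.001, 0.106, 0, 0, 0], [0.055, 0.001, 0.001, 0.106, 0, 0, 0], [0.055, 0.001, 0.001, 0.106, 0, 0, 0], [0.055, 0.001, 0.001, 0.106, 0, 0, 0], [0.07, 0.001, 0.001, 0.106, 0, 0, 0], [0.075, 0.001, 0.001, 0.106, 0, 0, 0], [0.085, 0.001, 0.001, 0.106, 0, 0, 0], [0.0918, 0.001, 0.001, 0.106, 0, 0, 0], [0.0918, 0.001, 0.001, 0.106, 0, 0, 0], [0.0918, 0.001, 0.001, 0.105, 0, 0, 0], [0.0918, 0.001, 0.001, 0.08, 0, 0, 0], [0.0918, 0.001, 0.001, 0.05, 0, 0, 0], [0.0918, 0.001, 0.001, 0.02, 0, 0, 0], [0.0918, 0.001, 0.001, -0.01, 0, 0, 0]],
  ],
)

```text
clock: 15.72
eef_pos: [635.7, -31.8, 170.2]
orientation: [-0.0, 0.707, 0.707, -0.0]
wrist_force: [-0.1, 0.7, 0.0]
gripper_width: 1.003
grip_force: 0.0
```

Emit:
drive_tool(
  deltas=[
    [[0.0918, 0, -0.03, -0.015, 0, 0, 0], [0.0918, -0.01, -0.06, -0.015, 0, 0, 0], [0.0918, -0.02, -0.09, -0.015, 0, 0, 0], [0.0918, -0.03, -0.12, -0.015, 0, 0, 0], [0.0918, -0.04, -0.15, -0.015, 0, 0, 0], [0.0918, -0.04, -0.18, -0.015, 0, 0, 0], [0.0918, -0.04, -0.19, -0.015, 0, 0, 0], [0.0918, -0.04, -0.19, -0.015, 0, 0, 0], [0.0918, -0.04, -0.19, -0.015, 0, 0, 0]],
  ],
)

```text
clock: 16.47
eef_pos: [446.9, -71.7, 184.8]
orientation: [0.001, 0.707, 0.707, 0.001]
wrist_force: [0.2, 0.8, -0.3]
gripper_width: 1.002
grip_force: 0.0
```

```bash
python3 - <<'E'
from h import *
d=grab('wrist','w6'); A=grab('scene','scene6'); s=env.sense(); print(s['eef_pos'],s['joint_pos'].round(2))
for c in comps(d['img'],(0,0,150),(180,50,255),300,6000,(150,0,560,230)): x,y,w,h,_=c[1]; print(c[1],plane(d,x+w/2-.5,y+h/2-.5,75,True).round(1))
b=d['img'][:240,:,::-1]; a=A['img'][90:310,230:430,::-1]
cv2.imwrite('pics/v6.png',np.vstack([b,cv2.copyMakeBorder(cv2.resize(a,(320,352)),0,0,0,320,cv2.BORDER_CONSTANT)]))
E
```

```text
[447.79858804 -71.5252236  184.61250677] [ 0.07  0.14  0.03  2.06 -0.    0.94  0.1 ]
[417, 0, 14, 230, 1755] [544.    6.9  75. ]
[285, 86, 68, 67, 1274] [ 4.432e+02 -3.000e-01  7.500e+01]
[473, 130, 61, 62, 1757] [639.1 -34.4  75. ]
[458, 196, 66, 32, 852] [630.1 -90.8  75. ]
```

View pics/v6.png

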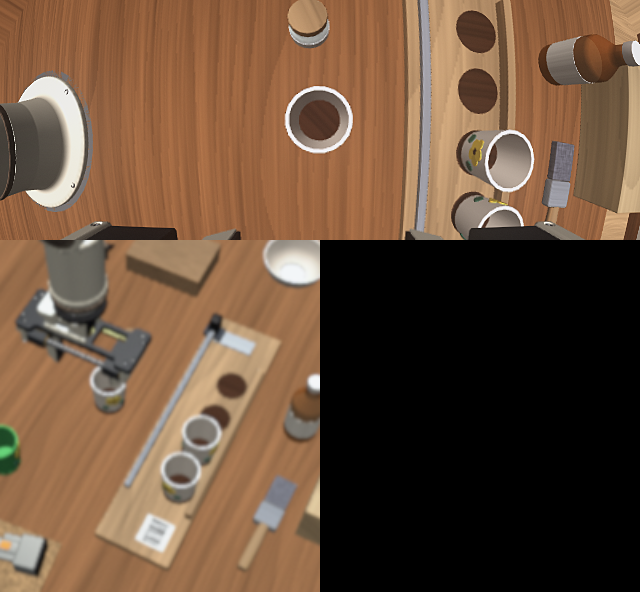

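Two cups stand on seats 1 and 2. Cup B's rim is at wrist (318.5,119), giving (443,0). Fetching it.

Emit:
drive_tool(
  deltas=[
    [[0.0918, 0.035, -0.004, 0.01, 0, 0, 0], [0.0918, 0.0715, -0.004, 0.03, 0, 0, 0], [0.0918, 0.0715, -0.004, 0.06, 0, 0, 0], [0.0918, 0.0715, -0.004, 0.09, 0, 0, 0], [0.0918, 0.0715, -0.004, 0.12, 0, 0, 0], [0.0918, 0.0715, -0.004, 0.14, 0, 0, 0], [0.0918, 0.0715, -0.004, 0.151, 0, 0, 0], [0.0918, 0.0715, -0.004, 0.151, 0, 0, 0], [0.055, 0.0715, -0.004, 0.151, 0, 0, 0], [0.055, 0.0715, -0.004, 0.151, 0, 0, 0], [0.055, 0.0715, -0.004, 0.151, 0, 0, 0], [0.055, 0.0715, -0.004, 0.151, 0, 0, 0], [0.055, 0.0715, -0.004, 0.151, 0, 0, 0], [0.055, 0.0715, -0.004, 0.151, 0, 0, 0], [0.055, 0.0715, -0.004, 0.151, 0, 0, 0], [0.055, 0.0715, -0.004, 0.151, 0, 0, 0], [0.055, 0.0715, -0.004, 0.151, 0, 0, 0], [0.055, 0.0715, -0.004, 0.14, 0, 0, 0], [0.055, 0.0715, -0.004, 0.11, 0, 0, 0], [0.055, 0.0715, -0.004, 0.08, 0, 0, 0]],
  ],
  force=18,
)

```text
clock: 18.23
eef_pos: [439.3, -0.5, 103.4]
orientation: [-0.002, 0.707, 0.707, -0.002]
wrist_force: [0.9, 0.3, -1.3]
gripper_width: 0.688
grip_force: 18.0
```

Emit:
drive_tool(
  deltas=[
    [[0.055, 0, 0, -0.03, 0, 0, 0], [0.055, 0, 0, -0.05, 0, 0, 0], [0.055, 0.005, 0.03, -0.055, 0, 0, 0], [0.055, 0.01, 0.06, -0.055, 0, 0, 0], [0.055, 0.02, 0.09, -0.055, 0, 0, 0], [0.055, 0.03, 0.12, -0.055, 0, 0, 0], [0.055, 0.04, 0.15, -0.055, 0, 0, 0], [0.055, 0.043, 0.175, -0.055, 0, 0, 0], [0.055, 0.043, 0.19, -0.055, 0, 0, 0], [0.055, 0.043, 0.192, -0.055, 0, 0, 0], [0.055, 0.043, 0.192, -0.055, 0, 0, 0], [0.055, 0.043, 0.192, -0.055, 0, 0, 0]],
  ],
)

```text
clock: 19.23
eef_pos: [632.1, 42.2, 158.0]
orientation: [-0.001, 0.707, 0.707, -0.001]
wrist_force: [-0.6, -0.6, -2.4]
gripper_width: 0.686
grip_force: 18.0
```

```bash
python3 - <<'E'
from h import *
d=grab('wrist','w7'); s=env.sense(); print(s['eef_pos'],s['gripper_width'],s['wrist_force'])
im=d['img']
for c in comps(im,(0,0,200),(180,40,255),100,8000,(240,160,400,320)): print(c[1])
for k in (-2,0,2,4):
  p=np.array([proj(d,(s['eef_pos'][0]+32*np.cos(t),s['eef_pos'][1]+k+32*np.sin(t),s['eef_pos'][2]+42),True) for t in np.linspace(0,6.283,90)]); print(k,p.min(0),p.max(0))
for c in comps(im,(0,60,0),(30,255,80),300,4000,(270,0,380,240)): print(c[1],plane(d,*c[0],20,True).round(1))
E
```

```text
[632.16414555  42.29407467 158.36509484] 0.6873723412464016 [-0.7655054  -0.37455947 -2.05065   ]
[260, 202, 125, 54, 1231]
[268, 285, 109, 25, 581]
-2 [259.12422322 206.00510008] [386.14015111 319.2772726 ]
0 [258.82325238 201.84135585] [386.44243387 316.36835168]
2 [258.52524945 197.6479134 ] [386.74180917 313.41926487]
4 [258.2304337  193.42600745] [387.03805754 310.42972044]
[299, 211, 56, 29, 619] [6.384e+02 6.000e-01 2.000e+01]
```

Offset is about zero. The target is (634.3,43.2), so I shift x by +2 and y by +1, then lower, release and rise.

Emit:
drive_tool(
  deltas=[
    [[0.055, 0.001, 0.002, 0.02, 0, 0, 0], [0.055, 0.001, 0.002, 0.045, 0, 0, 0], [0.055, 0.001, 0.002, 0.07, 0, 0, 0], [0.055, 0.001, 0.002, 0.09, 0, 0, 0], [0.055, 0.001, 0.002, 0.1, 0, 0, 0], [0.055, 0.001, 0.002, 0.105, 0, 0, 0], [0.055, 0.001, 0.002, 0.106, 0, 0, 0], [0.055, 0.001, 0.002, 0.106, 0, 0, 0], [0.055, 0.001, 0.002, 0.106, 0, 0, 0], [0.055, 0.001, 0.002, 0.106, 0, 0, 0], [0.07, 0.001, 0.002, 0.106, 0, 0, 0], [0.075, 0.001, 0.002, 0.106, 0, 0, 0], [0.085, 0.001, 0.002, 0.106, 0, 0, 0], [0.0918, 0.001, 0.002, 0.106, 0, 0, 0], [0.0918, 0.001, 0.002, 0.106, 0, 0, 0], [0.0918, 0.001, 0.002, 0.105, 0, 0, 0], [0.0918, 0.001, 0.002, 0.08, 0, 0, 0], [0.0918, 0.001, 0.002, 0.05, 0, 0, 0], [0.0918, 0.001, 0.002, 0.02, 0, 0, 0], [0.0918, 0.001, 0.002, -0.01, 0, 0, 0]],
  ],
)

```text
clock: 20.95
eef_pos: [635.7, 43.6, 170.2]
orientation: [-0.0, 0.707, 0.707, -0.0]
wrist_force: [0.9, -0.6, -0.0]
gripper_width: 1.003
grip_force: 0.0
```

Emit:
drive_tool(
  deltas=[
    [[0.0918, 0.03, -0.03, -0.015, 0, 0, 0], [0.0918, 0.07, -0.06, -0.015, 0, 0, 0], [0.0918, 0.1, -0.077, -0.015, 0, 0, 0], [0.0918, 0.14, -0.077, -0.015, 0, 0, 0], [0.0918, 0.167, -0.077, -0.015, 0, 0, 0], [0.0918, 0.167, -0.077, -0.015, 0, 0, 0], [0.0918, 0.167, -0.077, -0.015, 0, 0, 0], [0.0918, 0.167, -0.077, -0.015, 0, 0, 0]],
  ],
)

```text
clock: 21.62
eef_pos: [559.2, 209.8, 184.0]
orientation: [0.0, 0.707, 0.707, -0.0]
wrist_force: [-0.2, -0.6, 0.1]
gripper_width: 1.002
grip_force: 0.0
```

```bash
python3 - <<'E'
from h import *
A=grab('scene','scene8'); B=grab('side','side8'); d=grab('wrist','w8'); s=env.sense(); print(s['eef_pos'])
print(proj(d,(557,209,73),True))
for c in comps(d['img'],(0,0,0),(180,255,60),60,1500,(280,150,370,215)): print(c[:2])
a=A['img'][70:320,220:460,::-1]; b=B['img'][90:340,240:440,::-1]
cv2.imwrite('pics/v8.png',cv2.resize(np.hstack([a,b]),None,fx=1.8,fy=1.8,interpolation=cv2.INTER_CUBIC))
E
```

```text
[559.53720766 208.49942914 183.9977868 ]
[320.10704868 192.86345447]
([319.7, 188.5], [310, 174, 20, 29, 526])
```

View pics/v8.png

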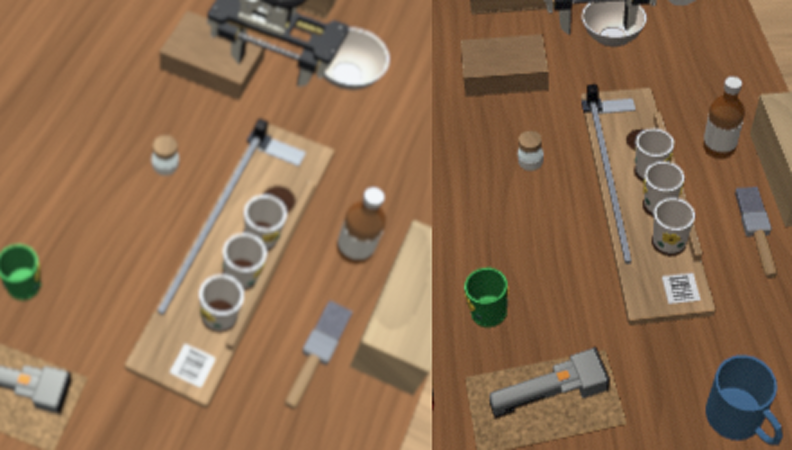

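All three cups stand on seats 1 to 3 with no gap, and seat 4 is empty. No fourth white cup shows in either view. The grip is at wrist (320,193), as predicted. Next I push the lock home.

Emit:
drive_tool(
  deltas=[
    [[0.0918, 0, -0.002, 0.035, 0, 0, 0], [0.0918, 0, -0.002, 0.07, 0, 0, 0], [0.0918, 0, -0.002, 0.1, 0, 0, 0], [0.0918, 0, -0.002, 0.12, 0, 0, 0], [0.0918, 0, -0.002, 0.14, 0, 0, 0], [0.0918, 0, -0.002, 0.14, 0, 0, 0], [0.015, 0, -0.002, 0.14, 0, 0, 0], [0.015, 0, -0.002, 0.14, 0, 0, 0], [0.015, 0, -0.002, 0.14, 0, 0, 0], [0.015, 0, -0.002, 0.14, 0, 0, 0], [0.015, 0, -0.002, 0.14, 0, 0, 0], [0.015, 0, -0.002, 0.14, 0, 0, 0], [0.015, 0, -0.002, 0.14, 0, 0, 0], [0.015, 0, -0.002, 0.14, 0, 0, 0], [0.015, 0, -0.002, 0.14, 0, 0, 0], [0.015, 0, -0.002, 0.14, 0, 0, 0], [0.015, 0, -0.002, 0.14, 0, 0, 0], [0.015, 0, -0.002, 0.14, 0, 0, 0], [0.015, 0, -0.002, 0.14, 0, 0, 0], [0.015, 0, -0.002, 0.14, 0, 0, 0]],
  ],
  force=15,
)

```text
clock: 23.43
eef_pos: [557.0, 210.7, 44.0]
orientation: [-0.0, 0.707, 0.707, -0.0]
wrist_force: [0.1, -0.0, -0.6]
gripper_width: 0.217
grip_force: 15.0
```

Emit:
drive_tool(
  deltas=[
    [[0.015, 0, 0.006, 0, 0, 0, 0], [0.015, 0, 0.012, 0, 0, 0, 0], [0.015, 0, 0.018, 0, 0, 0, 0], [0.015, 0, 0.024, 0, 0, 0, 0], [0.015, 0, 0.03, 0, 0, 0, 0], [0.015, 0, 0.035, 0, 0, 0, 0], [0.015, 0, 0.039, 0, 0, 0, 0], [0.015, 0, 0.042, 0, 0, 0, 0], [0.015, 0, 0.043, 0, 0, 0, 0], [0.015, 0, 0.044, 0, 0, 0, 0], [0.015, 0, 0.044, 0, 0, 0, 0], [0.015, 0, 0.044, 0, 0, 0, 0]],
  ],
)

```text
clock: 24.43
eef_pos: [597.0, 210.8, 43.8]
orientation: [-0.002, 0.707, 0.707, -0.003]
wrist_force: [-13.1, -1.7, 11.1]
gripper_width: 0.214
grip_force: 15.0
```

Emit:
drive_tool(
  deltas=[
    [[0.06, 0, -0.004, 0, 0, 0, 0], [0.06, 0, -0.004, 0, 0, 0, 0], [0.06, 0, -0.004, 0, 0, 0, 0], [0.06, 0, -0.004, 0, 0, 0, 0], [0.06, 0, -0.004, 0, 0, 0, 0], [0.06, 0, -0.004, -0.04, 0, 0, 0], [0.06, 0, -0.004, -0.08, 0, 0, 0], [0.06, 0, -0.004, -0.12, 0, 0, 0], [0.06, 0, -0.004, -0.14, 0, 0, 0], [0.06, 0, -0.004, -0.14, 0, 0, 0]],
  ],
)

```text
clock: 25.27
eef_pos: [601.5, 212.1, 191.0]
orientation: [0.002, 0.707, 0.707, 0.005]
wrist_force: [0.7, -0.6, 0.2]
gripper_width: 0.653
grip_force: 0.0
```

Emit:
drive_tool(
  deltas=[
    [[0.06, -0.036, -0.016, 0, 0, 0, 0], [0.06, -0.072, -0.032, 0, 0, 0, 7], [0.06, -0.108, -0.048, 0, 0, 0, 14], [0.06, -0.144, -0.064, 0, 0, 0, 20], [0.06, -0.18, -0.08, 0, 0, 0, 26], [0.06, -0.216, -0.096, 0, 0, 0, 32], [0.06, -0.252, -0.112, 0, 0, 0, 38], [0.06, -0.288, -0.128, 0, 0, 0, 44], [0.06, -0.324, -0.144, 0, 0, 0, 50], [0.06, -0.36, -0.16, 0, 0, 0, 56], [0.06, -0.396, -0.176, 0, 0, 0, 62], [0.06, -0.432, -0.192, 0, 0, 0, 68], [0.06, -0.468, -0.208, 0, 0, 0, 74], [0.06, -0.504, -0.224, 0, 0, 0, 76], [0.06, -0.54, -0.24, 0, 0, 0, 76], [0.06, -0.569, -0.248, 0, 0, 0, 76], [0.06, -0.569, -0.248, 0, 0, 0, 76], [0.06, -0.569, -0.248, 0, 0, 0, 76], [0.06, -0.569, -0.248, 0, 0, 0, 76]],
  ],
)

```text
clock: 26.85
eef_pos: [349.0, -357.6, 183.5]
orientation: [-0.001, 0.993, 0.122, -0.0]
wrist_force: [1.4, 0.6, 0.2]
gripper_width: 0.651
grip_force: 0.0
```

```bash
python3 - <<'E'
from h import *
d=grab('wrist','w9'); A=grab('scene','scene9'); B=grab('side','side9'); s=env.sense(); print(s['eef_pos'],s['orientation'],s['joint_pos'].round(2))
b=d['img'][:250,:,::-1]; a=A['img'][80:310,220:460,::-1]
cv2.imwrite('pics/v9.png',np.vstack([b,cv2.copyMakeBorder(cv2.resize(a,(344,330)),0,0,0,296,cv2.BORDER_CONSTANT)]))
E
```

```text
[ 349.70195376 -356.7577165   183.77882564] [-4.54428275e-04  9.92389193e-01  1.23140075e-01 -6.78209419e-05] [ 0.36  0.24  0.44  1.97 -0.12  0.96 -0.47]
```

View pics/v9.png

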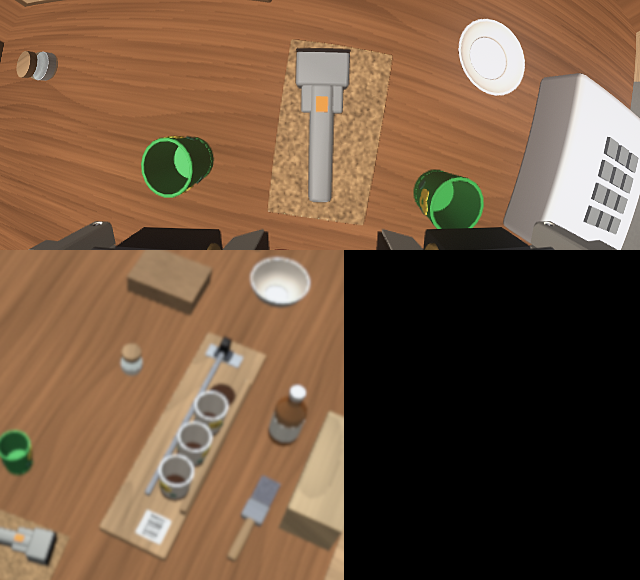

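The lock bar is home against three upright cups. The scanner's handle axis runs from wrist (319.5,198) to (322,104, the orange spot) to the head at (323,68). Green look-alikes are at (178,165) and (450,200). Measuring the scanner.

```bash
python3 - <<'E'
from h import *
d,A,B=load('w9'),load('scene9'),load('side9'); P=[]
o=[]
for D,box,f in ((d,(280,80,360,130),True),(A,(180,250,270,310),False),(B,(260,270,350,330),False)):
    c=max(comps(D['img'],(5,140,150),(20,255,255),2,500,box),key=lambda c:c[1][4]); o.append(ray(D,*c[0],f)); print(c[:2],plane(D,*c[0],41,f).round(1))
print('tri',tri(o[0],o[1]),tri(o[0],o[2]),tri(o[1],o[2]))
# handle midline at several rows: grey pixels (low sat) in handle
hsv=cv2.cvtColor(d['img'],cv2.COLOR_RGB2HSV)
pts=[]
for r in range(55,206,5):
    g=np.where(hsv[r,270:375,1]<40)[0]+270
    if len(g)>5: L,R=plane(d,g.min()-.5,r,41,True),plane(d,g.max()+.5,r,41,True); pts.append([r,*((L+R)/2)[:2],np.linalg.norm(L-R)])
pts=np.array(pts); print(pts.round(1))
h=pts[(pts[:,0]>=120)&(pts[:,0]<190)]; k=np.polyfit(h[:,1],h[:,2],1); print('yaw',np.degrees(np.arctan(k[0])))
for n,(u,v) in {'headfront':(323.5,50),'handleend':(319.5,200)}.items(): print(n,plane(d,u,v,41,True).round(1))
for n,(u,v) in {'gL':(167,167),'gR':(455,205)}.items(): print(n,plane(d,u,v,75,True).round(1))
E
```

```text
([321.3, 103.4], [316, 96, 12, 16, 169]) [ 433.3 -334.7   41. ]
([232.7, 280.2], [231, 279, 5, 3, 11]) [ 433.3 -335.4   41. ]
([312.5, 298.0], [310, 296, 6, 5, 22]) [ 433.7 -333.7   41. ]
tri (array([ 433.13743856, -334.92557924,   40.13824501]), np.float64(0.6560569477594081)) (array([ 433.37645753, -334.70269575,   42.92955968]), np.float64(0.45962051224313616)) (array([ 433.81084037, -335.64494497,   43.764176  ]), np.float64(1.070206523135119))
[[  55.   484.2 -323.8   54.7]
 [  60.   478.7 -324.6   53.6]
 [  65.   473.4 -325.9   53.6]
 [  70.   468.1 -326.7   54.6]
 [  75.   462.9 -328.    54.6]
 [  80.   457.7 -329.3   54.6]
 [  85.   452.6 -331.1   51.5]
 [  90.   447.3 -331.9   42.2]
 [  95.   442.1 -333.2   42.2]
 [ 100.   437.  -334.5   42.2]
 [ 105.   431.9 -335.7   42.3]
 [ 110.   426.7 -336.5   41.3]
 [ 115.   421.4 -337.3   23.7]
 [ 120.   416.4 -338.5   23.8]
 [ 125.   411.3 -339.8   23.8]
 [ 130.   406.2 -341.1   23.8]
 [ 135.   401.2 -342.3   23.9]
 [ 140.   396.1 -343.6   23.9]
 [ 145.   390.7 -343.8   24. ]
 [ 150.   385.6 -345.1   24. ]
 [ 155.   380.5 -346.4   24.1]
 [ 160.   375.4 -347.6   24.1]
 [ 165.   370.2 -348.9   24.2]
 [ 170.   365.  -350.2   24.3]
 [ 175.   359.7 -351.    23.3]
 [ 180.   354.4 -352.3   23.4]
 [ 185.   349.2 -353.6   23.5]
 [ 190.   343.9 -354.9   23.5]
 [ 195.   338.5 -356.2   23.6]
 [ 200.   333.3 -358.1   20.5]]
yaw 12.391538950473018
headfront [ 489.2 -323.    41. ]
handleend [ 333.1 -357.5   41. ]
gL [ 337.9 -194.9   75. ]
gR [ 370.4 -492.6   75. ]
```

Emit:
drive_tool(
  deltas=[
    [[0.06, 0.03, -0.001, 0.02, 0, 0, 1.6], [0.06, 0.06, -0.001, 0.05, 0, 0, 1.6], [0.06, 0.06, -0.001, 0.08, 0, 0, 1.6], [0.06, 0.06, -0.001, 0.11, 0, 0, 1.6], [0.06, 0.06, -0.001, 0.14, 0, 0, 1.6], [0.06, 0.06, -0.001, 0.16, 0, 0, 1.6], [0.06, 0.06, -0.001, 0.17, 0, 0, 1.6], [0.06, 0.06, -0.001, 0.17, 0, 0, 1.6], [0.06, 0.06, -0.001, 0.17, 0, 0, 1.6]],
  ],
)

```text
clock: 27.75
eef_pos: [407.4, -342.4, 14.4]
orientation: [-0.0, 0.994, 0.108, -0.0]
wrist_force: [1.2, -0.3, -0.1]
gripper_width: 0.657
grip_force: 0.0
```

```bash
python3 - <<'E'
from h import *
d=grab('wrist','w10'); s=env.sense(); print(s['eef_pos'],s['orientation'],s['wrist_force'])
c=max(comps(d['img'],(5,140,150),(20,255,255),2,900),key=lambda c:c[1][4]); print(c[:2],plane(d,*c[0],41,True).round(1))
E
```

```text
[ 407.89807324 -343.1068375    15.15422349] [4.69938447e-04 9.94123404e-01 1.08249930e-01 6.24253145e-04] [ 0.27270177 -0.01311242  0.44175895]
([320.0, 203.1], [309, 188, 23, 31, 708]) [ 432.8 -334.9   41. ]
```

Emit:
drive_tool(
  deltas=[
    [[0.02, 0, 0, 0, 0, 0, 0], [0.02, 0, 0, 0, 0, 0, 0], [0.02, 0, 0, 0, 0, 0, 0], [0.02, 0, 0, 0, 0, 0, 0], [0.02, 0, 0, 0, 0, 0, 0], [0.02, 0, 0, 0, 0, 0, 0], [0.02, 0, 0, 0, 0, 0, 0], [0.02, 0, 0, 0, 0, 0, 0], [0.02, 0, 0, 0, 0, 0, 0], [0.02, 0, 0, 0, 0, 0, 0], [0.02, 0, 0, -0.01, 0, 0, 0], [0.02, 0, 0, -0.025, 0, 0, 0], [0.02, 0, 0, -0.045, 0, 0, 0], [0.02, 0, 0, -0.065, 0, 0, 0], [0.02, 0, 0, -0.08, 0, 0, 0], [0.02, 0, 0, -0.08, 0, 0, 0], [0.02, 0, 0, -0.08, 0, 0, 0]],
  ],
  force=35,
)

```text
clock: 29.22
eef_pos: [407.4, -343.1, 94.7]
orientation: [0.001, 0.994, 0.108, 0.001]
wrist_force: [-0.4, -0.3, -2.1]
gripper_width: 0.273
grip_force: 35.0
```

```bash
python3 - <<'E'
from h import *
d=grab('wrist','w11'); B=grab('side','side11'); s=env.sense(); print(s['eef_pos'],s['orientation'],s['gripper_width'])
c=max(comps(d['img'],(5,140,150),(20,255,255),2,900),key=lambda c:c[1][4]); print(c[:2],plane(d,*c[0],121,True).round(1))
a=B['img'][200:340,240:440,::-1]; cv2.imwrite('pics/v11.png',np.vstack([d['img'][:260,:,::-1],cv2.copyMakeBorder(cv2.resize(a,(400,280)),0,0,0,240,cv2.BORDER_CONSTANT)]))
E
```

```text
[ 406.23590145 -342.15160781   93.17064923] [-5.74375094e-04  9.94147181e-01  1.08030874e-01 -6.19005279e-04] 0.27438028405918474
([15.5, 322.7], [0, 290, 38, 68, 878]) [235.3 -48.5 121. ]
```

View pics/v11.png

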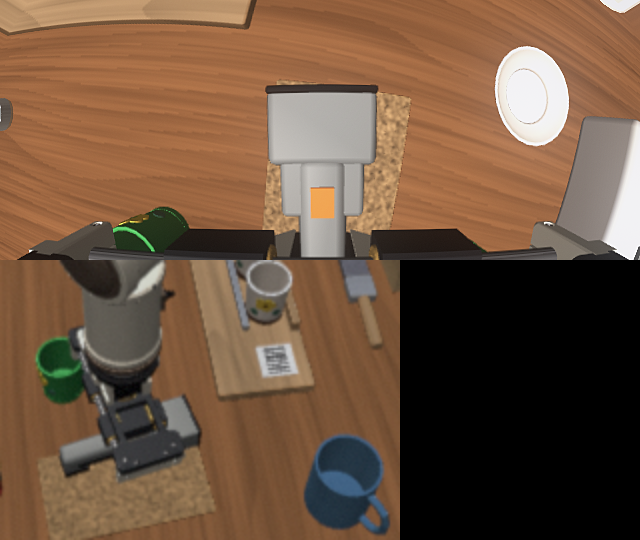

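The scanner is held level, with the orange spot at (322,202) as before the lift and its window about 85 mm above the table. Next I carry it over the label.

Emit:
drive_tool(
  deltas=[
    [[0.02, 0.012, -0.008, 0, 0, 0, 0], [0.02, 0.035, -0.02, 0, 0, 0, 0], [0.02, 0.06, -0.032, 0, 0, 0, 0], [0.02, 0.085, -0.044, 0, 0, 0, 0], [0.02, 0.11, -0.056, 0, 0, 0, 0], [0.02, 0.135, -0.067, 0, 0, 0, 0], [0.02, 0.158, -0.077, 0, 0, 0, 0], [0.02, 0.175, -0.085, 0, 0, 0, 0], [0.02, 0.185, -0.089, 0, 0, 0, 0], [0.02, 0.188, -0.09, 0, 0, 0, 0], [0.02, 0.188, -0.09, 0, 0, 0, 0], [0.02, 0.188, -0.09, 0, 0, 0, 0]],
  ],
)

```text
clock: 30.32
eef_pos: [569.6, -215.9, 93.4]
orientation: [0.0, 0.994, 0.107, -0.001]
wrist_force: [-0.1, -0.1, -0.8]
gripper_width: 0.273
grip_force: 35.0
```

```bash
python3 - <<'E'
from h import *
d=grab('wrist','w12'); A=grab('scene','scene12'); B=grab('side','side12'); s=env.sense(); print(s['eef_pos'],s['orientation'],s['dq'].round(3))
a=A['img'][170:330,230:430,::-1]; b=B['img'][160:330,290:440,::-1]; h=300
v=np.hstack([cv2.resize(a,(375,h)),cv2.resize(b,(265,h))]); cv2.imwrite('pics/v12.png',np.vstack([d['img'][:260,:,::-1],v]))
# head front corners -> head centre at top z
p=proj(d,(635.3,-199.8,20),True); print(p)
hs=[proj(d,(635.3,-199.8,z),True).round() for z in (85,121)]; print(hs)
E
```

```text
[ 569.85647913 -216.16434883   94.05845467] [ 1.55415964e-04  9.94291892e-01  1.06693151e-01 -4.25697884e-04] [-0.004 -0.003 -0.003 -0.004 -0.002  0.002 -0.002]
[321.02200713 122.11319518]
[array([321., 122.]), array([320., 123.])]
```

View pics/v12.png

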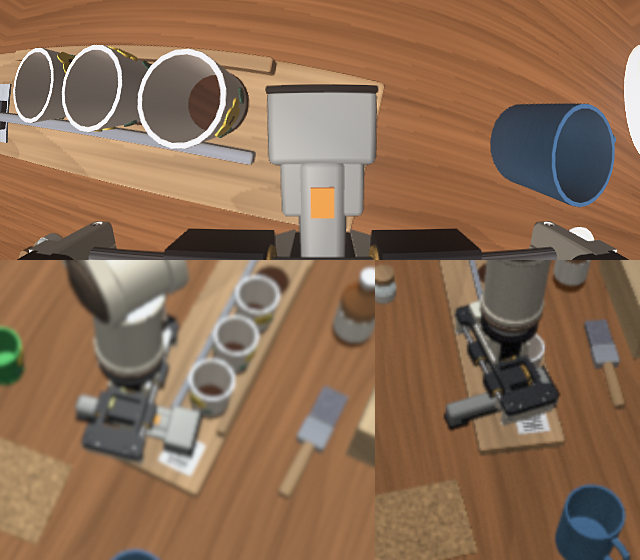

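The head is centred at wrist (322,125) and the label axis projects to (320,123), so the window is over the label. I'll hold still for about 3 s.

Emit:
drive_tool(
  deltas=[
    [[0.02, 0, 0, 0, 0, 0, 0], [0.02, 0, 0, 0, 0, 0, 0], [0.02, 0, 0, 0, 0, 0, 0], [0.02, 0, 0, 0, 0, 0, 0], [0.02, 0, 0, 0, 0, 0, 0], [0.02, 0, 0, 0, 0, 0, 0], [0.02, 0, 0, 0, 0, 0, 0], [0.02, 0, 0, 0, 0, 0, 0], [0.02, 0, 0, 0, 0, 0, 0], [0.02, 0, 0, 0, 0, 0, 0], [0.02, 0, 0, 0, 0, 0, 0], [0.02, 0, 0, 0, 0, 0, 0], [0.02, 0, 0, 0, 0, 0, 0], [0.02, 0, 0, 0, 0, 0, 0], [0.02, 0, 0, 0, 0, 0, 0], [0.02, 0, 0, 0, 0, 0, 0], [0.02, 0, 0, 0, 0, 0, 0], [0.02, 0, 0, 0, 0, 0, 0], [0.02, 0, 0, 0, 0, 0, 0], [0.02, 0, 0, 0, 0, 0, 0]],
  ],
)

```text
clock: 32.13
eef_pos: [571.2, -214.6, 94.1]
orientation: [-0.0, 0.994, 0.108, -0.0]
wrist_force: [0.2, -0.5, -1.9]
gripper_width: 0.272
grip_force: 35.0
```

Emit:
drive_tool(
  deltas=[
    [[0.02, 0, 0, 0, 0, 0, 0], [0.02, 0, 0, 0, 0, 0, 0], [0.02, 0, 0, 0, 0, 0, 0], [0.02, 0, 0, 0, 0, 0, 0], [0.02, 0, 0, 0, 0, 0, 0], [0.02, 0, 0, 0, 0, 0, 0], [0.02, 0, 0, 0, 0, 0, 0], [0.02, 0, 0, 0, 0, 0, 0], [0.02, 0, 0, 0, 0, 0, 0], [0.02, 0, 0, 0, 0, 0, 0], [0.02, 0, 0, 0, 0, 0, 0], [0.02, 0, 0, 0, 0, 0, 0], [0.02, 0, 0, 0, 0, 0, 0], [0.02, 0, 0, 0, 0, 0, 0], [0.02, 0, 0, 0, 0, 0, 0], [0.02, 0, 0, 0, 0, 0, 0], [0.02, 0, 0, 0, 0, 0, 0], [0.02, 0, 0, 0, 0, 0, 0]],
  ],
)

```text
clock: 33.63
eef_pos: [571.2, -214.6, 94.1]
orientation: [-0.0, 0.994, 0.108, -0.0]
wrist_force: [-0.1, 0.2, -1.8]
gripper_width: 0.271
grip_force: 35.0
```

Emit:
drive_tool(
  deltas=[
    [[0.02, -0.012, 0.004, 0, 0, 0, 0], [0.02, -0.035, 0.015, 0, 0, 0, 0], [0.02, -0.06, 0.028, 0, 0, 0, 0], [0.02, -0.085, 0.04, 0, 0, 0, 0], [0.02, -0.11, 0.052, 0, 0, 0, 0], [0.02, -0.135, 0.065, 0, 0, 0, 0], [0.02, -0.158, 0.076, 0, 0, 0, 0], [0.02, -0.175, 0.085, 0, 0, 0, 0], [0.02, -0.185, 0.089, 0, 0, 0, 0], [0.02, -0.188, 0.09, 0, 0, 0, 0], [0.02, -0.188, 0.09, 0, 0, 0, 0], [0.02, -0.188, 0.09, 0.02, 0, 0, 0], [0.02, -0.188, 0.09, 0.04, 0, 0, 0], [0.02, -0.188, 0.09, 0.055, 0, 0, 0], [0.02, -0.188, 0.09, 0.067, 0, 0, 0], [0.02, -0.188, 0.09, 0.075, 0, 0, 0], [0.02, -0.188, 0.09, 0.078, 0, 0, 0], [0.02, -0.188, 0.09, 0.079, 0, 0, 0], [0.02, -0.188, 0.09, 0.079, 0, 0, 0], [0.02, -0.188, 0.09, 0.079, 0, 0, 0]],
  ],
)

```text
clock: 35.3
eef_pos: [407.6, -343.3, 15.8]
orientation: [0.0, 0.994, 0.108, 0.001]
wrist_force: [-0.7, 0.1, -1.4]
gripper_width: 0.273
grip_force: 35.0
```

Emit:
drive_tool(
  deltas=[
    [[0.02, 0, 0, 0.001, 0, 0, 0], [0.02, 0, 0, 0.0015, 0, 0, 0], [0.02, 0, 0, 0.0015, 0, 0, 0], [0.03, 0, 0, 0.0015, 0, 0, 0], [0.035, 0, 0, 0.0015, 0, 0, 0], [0.045, 0, 0, 0.0015, 0, 0, 0], [0.06, 0, 0, 0.0015, 0, 0, 0], [0.06, 0, 0, 0.0015, 0, 0, 0], [0.06, 0, 0, 0.0015, 0, 0, 0], [0.06, 0, 0, 0, 0, 0, 0], [0.06, 0, 0, -0.03, 0, 0, 0], [0.06, 0, 0, -0.06, 0, 0, 0], [0.06, 0, 0, -0.1, 0, 0, 0], [0.06, 0, 0, -0.14, 0, 0, 0], [0.06, -0.03, 0, -0.17, 0, 0, 0], [0.06, -0.06, 0, -0.17, 0, 0, 0], [0.06, -0.06, 0, -0.17, 0, 0, 0], [0.06, -0.06, 0, -0.17, 0, 0, 0], [0.06, -0.06, 0, -0.17, 0, 0, 0], [0.06, -0.06, 0, -0.17, 0, 0, 0]],
  ],
)

```text
clock: 36.97
eef_pos: [349.0, -355.0, 184.6]
orientation: [-0.0, 0.994, 0.109, -0.0]
wrist_force: [0.4, 0.3, -0.4]
gripper_width: 0.649
grip_force: 0.0
```

```bash
python3 - <<'E'
from h import *
d=grab('wrist','w13'); A=grab('scene','scene13'); s=env.sense(); print(s['eef_pos'],s['wrist_force'],s['clock'])
a=A['img'][80:320,160:460,::-1]
cv2.imwrite('pics/v13.png',np.vstack([d['img'][:240,:,::-1],cv2.copyMakeBorder(cv2.resize(a,(438,350),interpolation=cv2.INTER_CUBIC),0,0,0,202,cv2.BORDER_CONSTANT)]))
E
```

```text
[ 348.95331381 -355.03638174  184.39960407] [0.28869938 0.3265506  0.095209  ] 37.0667
```

View pics/v13.png

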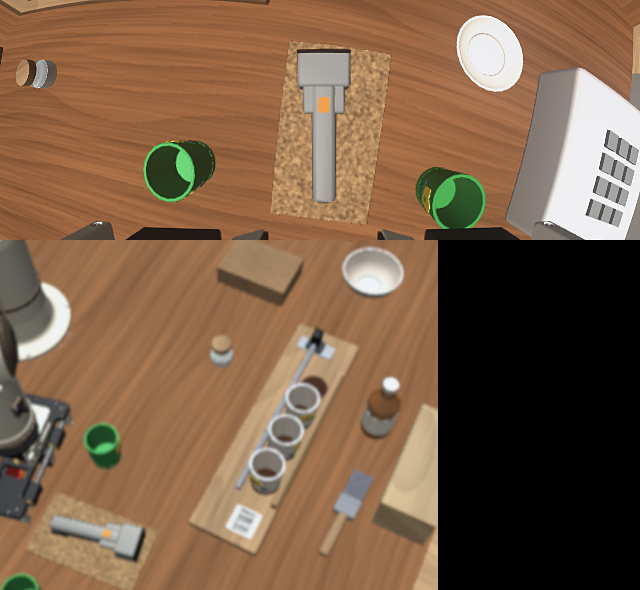

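The scanner lies window down on its pad at wrist (323,125). All three cups stand upright behind the closed bar, and the bystanders haven't moved. Handing in.

```bash
python3 -c "
from plant import job_done; print(job_done())"
```

```text
the job is handed in; nothing more can be done
None
```

The job is handed in at about 37 s of the 208 s allowed: the three tumblers present stand on seats 1–3 with the lock pushed home. The scanner was held still over the label for about 3 s and is back on its pad, window down. The hand-in gave no verdict.

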